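Tighten the earth-bar clamp with the T-handle hex key

ROBOT

A 7-joint arm with a two-finger parallel gripper is mounted at the origin on the work surface. World frame = base frame: x ahead of the robot, y to its left, z up, the work surface at z = 0. Lengths are in m, angles in rad, forces in N, time in s.
With the tool pointing down it reaches from about 0.4 to 0.9 m from the base axis. Payload 5.6 kg.
Tool frame: the origin (TCP) lies between the finger pads; the fingertips stand 25 mm ahead of it and the grasp point (between the pads) lies 6 mm ahead of it (env.tips_ahead is the distance from the TCP to the fingertips, in m); z points along the fingers, y is the line along which they close (so a half turn about z gives the same grasp; the last joint's range is limited). The gripper opens to 92 mm and grips with 3 to 60 N. Pads are 20 mm wide; open, the fingers measure 128 mm over their backs; the gripper's body (75 mm by 189 mm) begins 69 mm behind the grasp point.
Start: joints at [-1.26, 0.468, -0.012, 1.603, 0.006, 1.071, -0.056], TCP at [0.225, 0.61, 0.24] pointing down, gripper open.
Joint ranges: [-2.53, 2.53], [-0.31, 2.02], [-1.57, 1.55], [0.28, 2.44], [-1.29, 4.43], [0.15, 1.84], [-2.92, 2.92]. Speed limits (rad/s): [2.57, 2.57, 3.14, 3.14, 3.14, 3.14, 3.14].

INTERFACE

Orientations are given as a rotation vector (axis times angle).
In Python, from plant import telemetry, eyes, env gives the robot as it stands.
- The arm moves only by the tool arm_command, never from a script. Its argument "moves" is a list of rows, each a list of 7 numbers: the shift along the tool's x, y, z in units of 40 mm (1.0 is 40 mm), then the turn, a rotation vector about the tool's x, y, z in units of 6 degrees (1.0 is 6 degrees), then the opening, from 0 (shut) to 1 (fully open). A call has 1 to 5 rows; each row shifts and turns the commanded pose from where the row before left it, along the tool's axes as they then stand; what a row does not reach is not made up. A row lasts 1/10 s, in which the tool goes at most 50 mm and 8.59 degrees, less where a joint would pass 70% of its speed; a pose out of reach is approached as far as the arm can. A call is refused whole if a number of a shift passes 1 or a number of a turn 1, either way. A call with a gripper value outside its range is refused whole. The fingers move at their own pace and stop on an object; the grip force is fixed at half the most. Time passes only in rows, so rows that do not move let the fingers close. It gives the time, the measured TCP pose, the force, the opening and the grip force at its end, in the units of the state.
- telemetry.get_obs(): the state, without advancing time (a new reading comes with each control period).
- eyes.camera(name): name is "side" or "top"; returns a dict with "pixels" (420x560x3 uint8, red, green, blue), "fx", "fy", "cx", "cy" (pixels), "extrinsics" (4x4, takes a point from camera to world coordinates). Camera axes: x right, y down, z forward; pixel columns grow to the right and rows downward; lengths in m; the calibration is good to about 2 mm. A picture is of the moment at which its call begins. There is no depth.
- env.sign_off(): hands the job in; it is judged then, once.
The state is a dict: "clock": time; "q": joint angles; "qd": joint speeds; "tau": joint torques, N m; "eef_pos": TCP position; "eef_rot": TCP orientation; "contact_force": force on the tool from outside, world axes, zero at the start; "torque": the same for the moment, N m; "finger_gap": finger opening in m; "gripper_force": force on a finger pad.
Only numpy, scipy, OpenCV 4.12 (cv2) and the standard library are available. Lean on these libraries where they do the work, as an engineer would, in place of code of your own. Each camera call takes 0.05 s, during which the arm holds its last target. There are 200 camera calls.

TASK

Take the T-handle hex key from its wooden stand and tighten the screw of the clamp that has the copper bar in it: feel the key fully home to the bottom of the recessed socket before you turn, then turn it clockwise until it comes up against its stop. Press and turn gently, so that the key and the screw are not strained, and leave the key standing fully home in the tightened screw. Leave the empty clamp and the other things on the table alone.

Things in the scene. Friction and masses are not known exactly. Their poses are not given: they have to be found in the camera images.
- key: T-handle hex key, about 250 g, black crossbar handle. Origin: centre of the shaft's tip; z runs up to the handle. Steel shaft: hexagon 17 mm across flats, 79 mm long, flats facing the key's +x and -x and every 60 degrees. Flange 38 mm wide 79 to 84 mm above the tip, neck 16 mm wide up to 99 mm. Starts upright in the stand, hanging by its flange, tip 1 mm above the table.
- key_tip (a point): centre of the key's flat tip (the key's origin)
- key_grip (a point): centre of the key's crossbar, 111 mm above the tip. The crossbar is 100 mm long along the key's x, 16 mm wide along y, 24 mm high, with flat sides.
- stand: fixed wooden block 75 x 75 x 80 mm high with an upright through hole 23.5 mm across in its middle, in which the key hangs. Origin: centre of its underside.
- clampA: the clamp to tighten: fixed dark steel block 64 x 64 x 60 mm high, a flat copper bar (140 x 30 x 10 mm, along x) through the window in its foot. Stands on a 6 mm plate beside the empty clamp; which side is which varies. Origin: centre of its underside, z up. A bore 21.5 mm wide, chamfered 3 mm, goes down 20 mm from its top to the screw head, on the same axis.
- clampA_socket (a point): centre of the floor of the screw's hex socket in clamp A, 24.5 mm above the clamp's underside; fixed to the clamp, does not turn. Socket: 17.9 mm across flats, 15.5 mm deep, flat floor; about 6 degrees of turning play. No reading tells how its hexagon is turned: rest the key lightly on the head and turn it anticlockwise, within 60 degrees it can sink in.
- clampA_screw (a joint): how far the screw of clamp A is turned, rad: grows clockwise seen from above, from 0 to a hard stop at 0.90 (tight); starts between 0.1 and 0.3. It does not tell the direction of the hexagon. It needs about 0.08 N m to turn and stays where it is left. More than about 0.35 N m of turning, or 40 N of pressing, strains key and screw.
- clampB: the same clamp without a bar (window empty), to be left alone; origin: centre of its underside
- cup: paper-coloured cup, 80 mm across, 95 mm high; origin: centre of its underside
- case: clear case 70 x 120 x 28 mm; origin: centre of its underside
- flask: blue flask, 114 mm across, 225 mm high, handle to its -x side; origin: centre of its underside
- driver: screwdriver lying on the table; origin under its middle
Not all that is in view belongs to the job. There is more than one size of the key; the one meant has the size given above.

How it is judged:
By the outcome, as a careful person would: the job done as asked, in the order asked, and still so for the second after the job is handed in, with the robot touching nothing.
It also fails if it takes over 67 s, if anything falls off the work surface, if the arm or the gripper's body presses on something with over 40 N, if the wrist force passes 120 N, or if a joint passes its speed limit or range.

## Working session

There is one attempt and no reset: what is moved stays moved. The work goes in short steps, Python scripts to look and compute and a tool call to move; the robot and the scene stay as the last step left them, time stands still between calls to the robot, and variables do not carry over. Pictures are saved under pics/ and viewed, at most 10 in all, crops included, and the job is handed in when it is done.

Besides the shell and the picture viewer there is one more tool, called by a JSON object that holds its "fn" and its "kwargs". arm_command: Moves the arm, as the interface text tells. Its arguments: {"type":"object","properties":{"moves":{"type":"array"}},"required":["moves"]}

```bash
mkdir -p pics; python3 - <<'E'
from plant import telemetry, eyes, env
import cv2,numpy as np
o=telemetry.get_obs();print({k:np.round(v,3) for k,v in o.items()},env.tips_ahead)
for n in("side","top"):
    c=eyes.camera(n);np.savez(f"pics/{n}0.npz",**c)
    print(n,c["fx"],c["fy"],c["cx"],c["cy"],np.round(c["extrinsics"],4).tolist())
    cv2.imwrite(f"pics/{n}0.png",cv2.resize(c["pixels"][:,:,::-1],(800,600),interpolation=cv2.INTER_CUBIC))
E
```

```text
{'clock': np.float64(0.0), 'q': array([-1.26 ,  0.468, -0.012,  1.604,  0.006,  1.071, -0.056]), 'qd': array([-0.001, -0.   , -0.001, -0.002, -0.002,  0.002, -0.001]), 'tau': array([ 0.0000e+00, -5.2057e+01, -1.2000e-02, -2.4376e+01, -5.7000e-02,
        1.7000e-02,  0.0000e+00]), 'eef_pos': array([0.225, 0.609, 0.239]), 'eef_rot': array([-5.530e-01, -3.092e+00,  3.000e-03]), 'contact_force': array([ 0.532,  0.066, -0.061]), 'torque': array([0.041, 0.019, 0.006]), 'gripper_force': np.float64(0.0), 'finger_gap': np.float64(0.092)} 0.025
side 412.0971220298147 412.0971220298147 286.28273969338545 211.19027886940145 [[0.8668, -0.323, 0.3799, 0.0654], [-0.4984, -0.5877, 0.6374, -0.9553], [0.0174, -0.7418, -0.6704, 1.0111], [0.0, 0.0, 0.0, 1.0]]
top 441.3618681807219 441.3618681807219 278.0423808518929 206.94324755840415 [[0.0199, -0.9952, 0.0961, 0.4628], [-0.9998, -0.0199, 0.0007, -0.0637], [0.0012, -0.0961, -0.9954, 1.2088], [0.0, 0.0, 0.0, 1.0]]
```

View pics/side0.png

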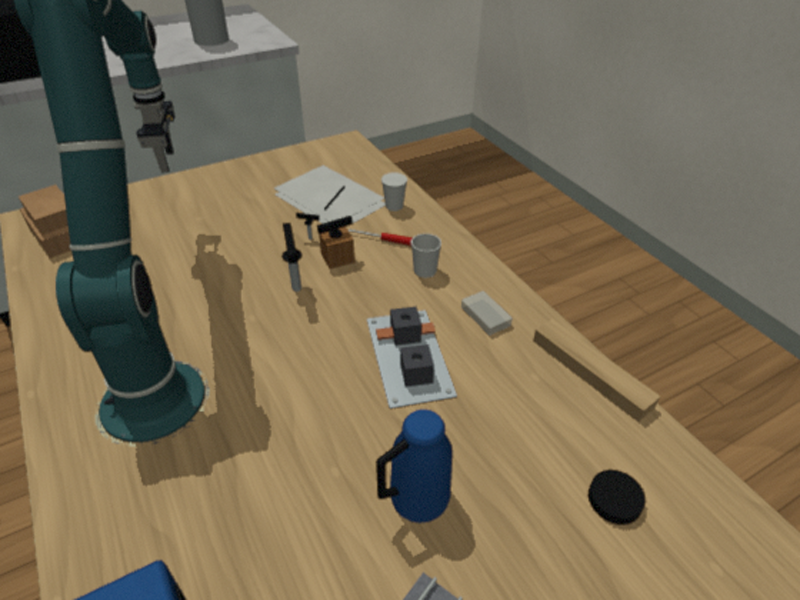

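View pics/top0.png

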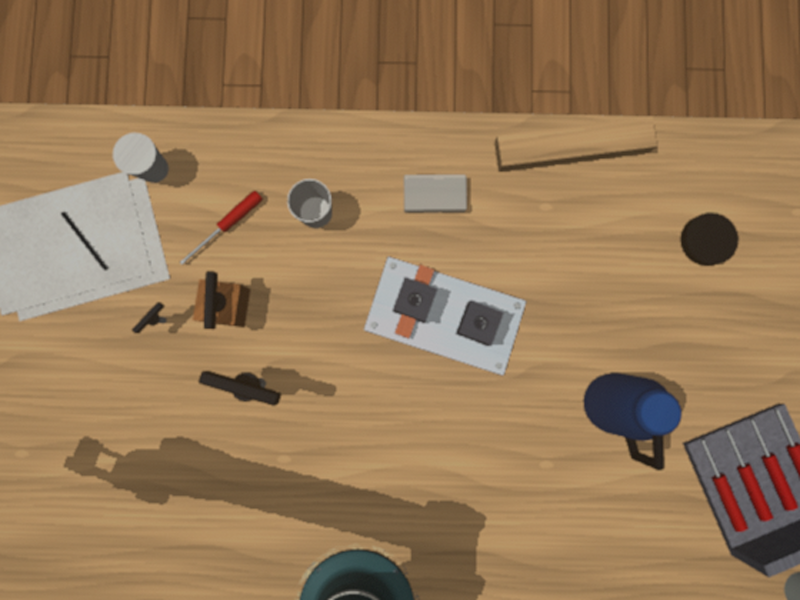

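The side view shows the key in its wooden stand at about (335,235), loose larger and smaller keys beside it, the copper-bar clamp at (405,325) and the empty clamp at (417,365). In the top view the stand key is at (211,300), the copper-bar clamp at (416,299) and the empty one at (481,322). I'll enlarge the stand and the clamp.

```bash
python3 - <<'E'
import cv2,numpy as np
t=np.load("pics/top0.npz")["pixels"][:,:,::-1]; s=np.load("pics/side0.npz")["pixels"][:,:,::-1]
f=lambda im,x,y,w,h,k:cv2.resize(im[y:y+h,x:x+w],(w*k,h*k),interpolation=cv2.INTER_CUBIC)
# top crops: 50x37 px at x8
a=np.hstack([f(t,130,184,50,50,8),f(t,267,184,50,50,8)])
b=np.hstack([f(s,213,143,50,25,8),f(s,260,210,50,25,8)])
cv2.imwrite("pics/crop1.png",np.vstack([a,b]))
E
```

```text
(no output)
```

View pics/crop1.png

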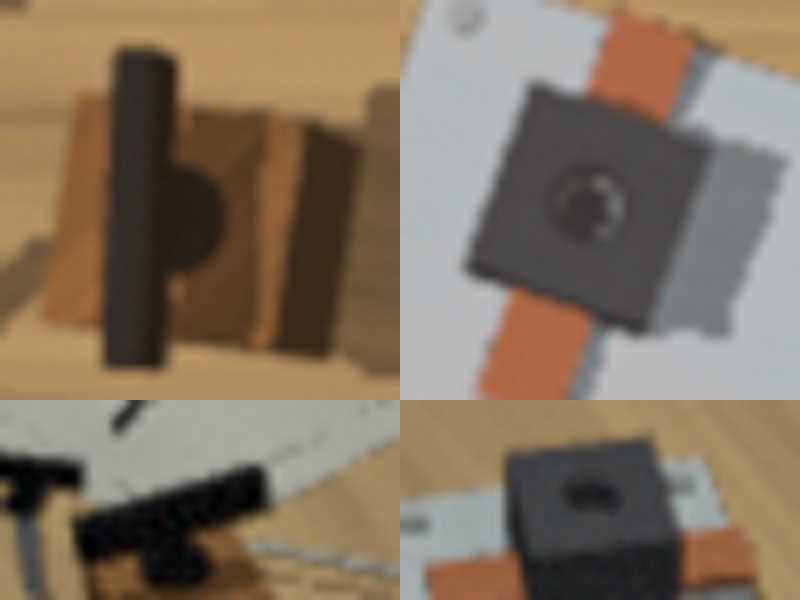

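Crop: crossbar top face runs from about (141,48) to (133,368), and the flange centre is about (165,215). In the clamp A panel the bore is at (188,205).

```bash
cat > h.py <<'E'
import numpy as np
from scipy.spatial.transform import Rotation as R
def ray(c,u,v,z):
    E=c["extrinsics"];d=E[:3,:3]@np.array([(u-c["cx"])/c["fx"],(v-c["cy"])/c["fy"],1]);p=E[:3,3]
    return p+d*(z-p[2])/d[2]
def pix(c,P):
    E=c["extrinsics"];q=E[:3,:3].T@(np.asarray(P)-E[:3,3]);return np.array([c["fx"]*q[0]/q[2]+c["cx"],c["fy"]*q[1]/q[2]+c["cy"]])
def st():
    from plant import telemetry
    o=telemetry.get_obs();return o,R.from_rotvec(o["eef_rot"])
E
python3 - <<'E'
from h import *
t=dict(np.load("pics/top0.npz"));s=dict(np.load("pics/side0.npz"))
T=lambda u,v,z,x0=130,y0=184:ray(t,x0+(u+.5)/8-.5,y0+(v+.5)/8-.5,z)
S=lambda u,v,z,x0,y0:ray(s,x0+(u+.5)/8-.5,y0+(v+.5)/8-.5,z)
for n,p in dict(barmid=T(137,208,.124),far=T(141,48,.124),near=T(133,368,.124),flange=T(165,215,.085),bore=T(188,205,.066,267),blk=T(189,207,.066,267),
  s_bore=S(190,494-400,.066,260,210),s_flange=S(178,560-400,.082,213,143),s_barmid=S(165,505-400,.124,213,143),sb1=S(78,525-400,.124,213,143),sb2=S(262,470-400,.124,213,143)).items(): print(n,p.round(4))
o,r=st();print(r.as_matrix().round(3))
E
```

```text
barmid [0.5546 0.2609 0.124 ]
far [0.6043 0.2621 0.124 ]
near [0.5053 0.2597 0.124 ]
flange [0.5558 0.2635 0.085 ]
bore [ 0.5679 -0.0943  0.066 ]
blk [ 0.5673 -0.0946  0.066 ]
s_bore [ 0.5672 -0.0956  0.066 ]
s_flange [0.5573 0.2659 0.082 ]
s_barmid [0.5482 0.254  0.124 ]
sb1 [0.506  0.2583 0.124 ]
sb2 [0.6009 0.2587 0.124 ]
[[-0.938  0.347 -0.   ]
 [ 0.347  0.938 -0.001]
 [-0.    -0.002 -1.   ]]
```

{"fn": "arm_command", "kwargs": {"moves": [[0,0,0,0,0,-0.9,1],[0,0,0,0,0,-0.9,1],[0,0,0,0,0,-0.9,1],[0,0,0,0,0,-0.9,1],[-0.7,-0.7,0,0,0,0,1]]}}

```text
clock: 0.6
eef_pos: [0.2484, 0.5853, 0.2388]
eef_rot: [0.054, -3.137, -0.002]
contact_force: [-0.4, 0.6, 0.4]
finger_gap: 0.0918
gripper_force: 0.0
```

{"fn": "arm_command", "kwargs": {"moves": [[-0.7,-0.7,0,0,0,0,1],[-0.7,-0.7,0,0,0,0,1],[-0.7,-0.7,0,0,0,0,1],[-0.7,-0.7,0,0,0,0,1],[-0.7,-0.7,0,0,0,0,1]]}}

```text
clock: 1.1
eef_pos: [0.3979, 0.4442, 0.2392]
eef_rot: [0.036, -3.141, 0.001]
contact_force: [0.2, -0.5, -0.1]
finger_gap: 0.0919
gripper_force: 0.0
```

{"fn": "arm_command", "kwargs": {"moves": [[-0.7,-0.7,0,0,0,0,1],[-0.7,-0.7,0,0,0,0,1],[-0.7,-0.7,0,0,0,0,1],[-0.7,-0.7,0,0,0,0,1],[0,0,0,0,0,0,1]]}}

```text
clock: 1.6
eef_pos: [0.5163, 0.33, 0.2392]
eef_rot: [-0.021, 3.14, -0.005]
contact_force: [0.2, -0.2, -0.9]
finger_gap: 0.0918
gripper_force: 0.0
```

```bash
python3 - <<'E'
from h import *
o,r=st();print(o["clock"],o["eef_pos"].round(4),o["q"].round(2),o["contact_force"].round(2),o["torque"].round(3));print(r.as_matrix().round(3))
print("to key, units:",(r.inv().apply(np.array([.5553,.2618,.200])-o["eef_pos"])/.04).round(3))
E
```

```text
1.6 [0.5163 0.33   0.2392] [-0.65  0.4   0.03  1.7  -0.01  1.04  0.97] [ 0.19 -0.22 -0.92] [ 0.054 -0.019  0.001]
[[-1.    -0.013  0.002]
 [-0.013  1.    -0.003]
 [-0.002 -0.003 -1.   ]]
to key, units: [-0.95  -1.716  0.987]
```

{"fn": "arm_command", "kwargs": {"moves": [[-0.3,-0.6,0.3,0,0,0,1],[-0.3,-0.6,0.3,0,0,0,1],[-0.35,-0.5,0.3,0,0,0,1],[0,0,0,0,0,0,1],[0,0,0,0,0,0,1]]}}

```text
clock: 2.1
eef_pos: [0.5506, 0.2696, 0.2032]
eef_rot: [0.036, -3.14, -0.0]
contact_force: [0.0, 0.8, 0.5]
finger_gap: 0.0919
gripper_force: 0.0
```

```bash
python3 - <<'E'
from h import *
from plant import eyes
import cv2
o,r=st();print(o["clock"],o["eef_pos"].round(4),o["q"].round(2));print(r.as_matrix().round(3))
t=eyes.camera("top");s=eyes.camera("side")
k=np.array([.5553,.2618,.112])
im=[]
for c in(t,s):
    u,v=pix(c,k).astype(int);a=c["pixels"][v-30:v+30,u-25:u+25,::-1];print(u-25,v-30)
    im.append(cv2.resize(a,(400,480),interpolation=cv2.INTER_CUBIC))
cv2.imwrite("pics/grasp1.png",np.hstack(im))
E
```

```text
2.1 [0.5506 0.2696 0.2032] [-0.55  0.44  0.05  1.73 -0.03  0.97  1.11]
[[-1.    -0.023 -0.001]
 [-0.023  1.     0.   ]
 [ 0.001  0.    -1.   ]]
122 179
209 126
```

View pics/grasp1.png

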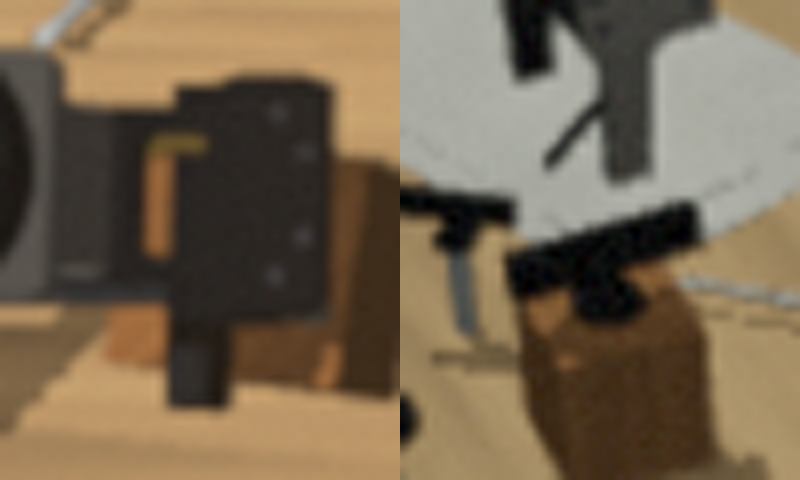

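The right panel shows the fingers straddling the crossbar, with the key still hanging upright in the stand. The top view is blocked by the gripper but agrees. I'll descend.

{"fn": "arm_command", "kwargs": {"moves": [[0,0,0.4,0,0,0,1],[0,0,0.4,0,0,0,1],[0,0,0.3,0,0,0,1],[0,0,0,0,0,0,1],[0,0,0,0,0,0,1]]}}

```text
clock: 2.7
eef_pos: [0.5511, 0.2699, 0.1599]
eef_rot: [-0.038, 3.141, 0.001]
contact_force: [-0.3, -0.5, 0.7]
finger_gap: 0.0918
gripper_force: 0.0
```

```bash
python3 - <<'E'
from h import *
o,r=st();print(o["clock"],o["eef_pos"].round(4),o["contact_force"].round(2),o["torque"].round(3))
print("to key, units:",(r.inv().apply(np.array([.5553,.2618,.119])-o["eef_pos"])/.04).round(3))
E
```

```text
2.7 [0.5511 0.2699 0.1599] [-0.29 -0.46  0.66] [ 0.061 -0.006 -0.015]
to key, units: [-0.101 -0.206  1.023]
```

{"fn": "arm_command", "kwargs": {"moves": [[-0.1,-0.2,0.25,0,0,0,1],[0,0,0.4,0,0,0,1],[0,0,0.37,0,0,0,1],[0,0,0,0,0,0,1],[0,0,0,0,0,0,1]]}}

```text
clock: 3.2
eef_pos: [0.5554, 0.2611, 0.1185]
eef_rot: [0.036, -3.141, 0.0]
contact_force: [-0.1, 0.2, 0.8]
finger_gap: 0.0918
gripper_force: 0.0
```

{"fn": "arm_command", "kwargs": {"moves": [[0,0,0,0,0,0,0.3],[0,0,0,0,0,0,0.25],[0,0,0,0,0,0,0.2],[0,0,0,0,0,0,0.15],[0,0,0,0,0,0,0.1]]}}

```text
clock: 3.7
eef_pos: [0.5554, 0.2614, 0.119]
eef_rot: [-0.036, 3.141, 0.0]
contact_force: [0.9, 0.9, -0.6]
finger_gap: 0.0542
gripper_force: 0.0
```

{"fn": "arm_command", "kwargs": {"moves": [[0,0,0,0,0,0,0],[0,0,0,0,0,0,0],[0,0,0,0,0,0,0],[0,0,0,0,0,0,0],[0,0,0,0,0,0,0]]}}

```text
clock: 4.2
eef_pos: [0.5553, 0.2615, 0.1188]
eef_rot: [-0.036, 3.141, 0.001]
contact_force: [0.0, 0.7, -0.4]
finger_gap: 0.0161
gripper_force: 30.0
```

```bash
python3 - <<'E'
from h import *
o,r=st();print(o["clock"],o["eef_pos"].round(4),o["contact_force"].round(2),o["torque"].round(3),o["finger_gap"],o["gripper_force"])
E
```

```text
4.2 [0.5553 0.2615 0.1188] [ 0.    0.68 -0.37] [0.187 0.044 0.009] 0.01609531909709269 30.000069374218583
```

{"fn": "arm_command", "kwargs": {"moves": [[0,0,-0.2,0,0,0,0],[0,0,-0.4,0,0,0,0],[0,0,-0.7,0,0,0,0],[0,0,-0.7,0,0,0,0],[0,0,-0.7,0,0,0,0]]}}

```text
clock: 4.7
eef_pos: [0.5554, 0.2611, 0.2291]
eef_rot: [-0.036, 3.141, 0.0]
contact_force: [1.3, -0.1, -3.0]
finger_gap: 0.0158
gripper_force: 30.0
```

{"fn": "arm_command", "kwargs": {"moves": [[0,-0.3,0,0,0,0,0],[0,-0.6,0,0,0,0,0],[0,-0.8,0,0,0,0,0],[0,-0.8,0,0,0,0,0],[0,-0.8,0,0,0,0,0]]}}

```text
clock: 5.2
eef_pos: [0.5576, 0.1269, 0.2262]
eef_rot: [0.036, -3.14, 0.001]
contact_force: [0.5, 0.1, -1.9]
finger_gap: 0.0158
gripper_force: 30.0
```

{"fn": "arm_command", "kwargs": {"moves": [[0,-0.8,0,0,0,0,0],[0,-0.8,0,0,0,0,0],[0,-0.8,0,0,0,0,0],[0,-0.6,0,0,0,0,0],[0,-0.3,0,0,0,0,0]]}}

```text
clock: 5.7
eef_pos: [0.5606, -0.0064, 0.2264]
eef_rot: [0.03, -3.14, 0.002]
contact_force: [-0.0, -0.6, -1.4]
finger_gap: 0.0158
gripper_force: 30.0
```

```bash
python3 - <<'E'
from h import *
o,r=st();print(o["clock"],o["eef_pos"].round(4),o["q"].round(2),o["contact_force"].round(2),o["torque"].round(3),o["finger_gap"],o["gripper_force"]);print(r.as_matrix().round(3))
print("to clamp, units:",(r.inv().apply(np.array([.5676,-.0948,.200])-o["eef_pos"])/.04).round(3))
E
```

```text
5.7 [ 0.5606 -0.0064  0.2264] [-0.17  0.33  0.15  1.85 -0.06  0.97  1.59] [-0.04 -0.59 -1.39] [ 0.061  0.004 -0.019] 0.015759108654693234 29.99964681454003
[[-1.    -0.019 -0.001]
 [-0.019  1.    -0.001]
 [ 0.001 -0.001 -1.   ]]
to clamp, units: [-0.134 -2.213  0.662]
```

{"fn": "arm_command", "kwargs": {"moves": [[0,-0.7,0.1,0,0,0,0],[-0.05,-0.7,0.1,0,0,0,0],[-0.05,-0.5,0.1,0,0,0,0],[0,-0.2,0,0,0,0,0],[0,0,0,0,0,0.5,0]]}}

```text
clock: 6.2
eef_pos: [0.567, -0.0875, 0.2145]
eef_rot: [-0.05, -3.14, -0.0]
contact_force: [0.5, 0.7, -2.4]
finger_gap: 0.0159
gripper_force: 30.0
```

{"fn": "arm_command", "kwargs": {"moves": [[0,0,0,0,0,1,0],[0,0,0,0,0,1,0],[0,0,0,0,0,1,0],[0,0,0,0,0,1,0],[0,0,0,0,0,0.5,0]]}}

```text
clock: 6.7
eef_pos: [0.5672, -0.0849, 0.2147]
eef_rot: [-0.78, -3.043, -0.001]
contact_force: [0.2, -0.2, -1.9]
finger_gap: 0.0158
gripper_force: 30.0
```

{"fn": "arm_command", "kwargs": {"moves": [[0,0,0,0,0,0,0],[0,0,0,0,0,0,0],[0,0,0,0,0,0,0]]}}

```text
clock: 7.0
eef_pos: [0.5674, -0.086, 0.2148]
eef_rot: [-0.775, -3.044, -0.001]
contact_force: [0.1, -0.5, -2.8]
finger_gap: 0.0158
gripper_force: 30.0
```

```bash
python3 - <<'E'
from h import *
from plant import eyes
import cv2
o,r=st();print(o["clock"],o["eef_pos"].round(4),o["q"].round(2),o["contact_force"].round(2),o["torque"].round(3));print(r.as_matrix().round(3))
print("to clamp, units:",(r.inv().apply(np.array([.5676,-.0948,.200])-o["eef_pos"])/.04).round(3))
im=[]
for n in("top","side"):
    c=eyes.camera(n);np.savez(f"pics/{n}1.npz",**c);u,v=pix(c,[.5676,-.0948,.08]).astype(int);print(u-25,v-30)
    im.append(cv2.resize(c["pixels"][v-30:v+30,u-25:u+25,::-1],(400,480),interpolation=cv2.INTER_CUBIC))
    print(n,"tip predicted",pix(c,o["eef_pos"]+r.apply([0,0,.1178])))
cv2.imwrite("pics/clamp1.png",np.hstack(im))
E
```

```text
7.0 [ 0.5674 -0.086   0.2148] [-0.13  0.37  0.28  1.83 -0.12  0.96  1.27] [ 0.12 -0.52 -2.8 ] [0.002 0.021 0.018]
[[-0.878  0.478 -0.   ]
 [ 0.478  0.878  0.   ]
 [ 0.     0.    -1.   ]]
to clamp, units: [-0.11  -0.19   0.369]
265 178
top tip predicted [287.12227913 208.21484374]
258 188
side tip predicted [282.01942785 212.71522467]
```

View pics/clamp1.png

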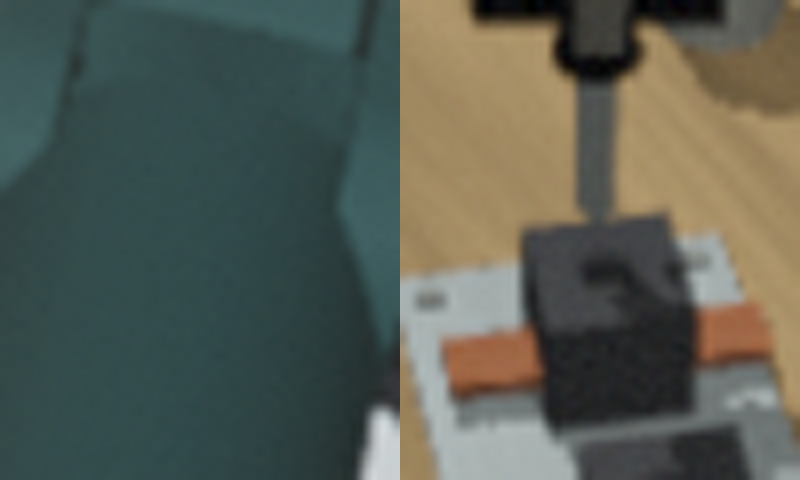

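The side panel shows the key upright with its tip at about crop (197,208), full picture (282,213.6), and the bore at crop (204,270). The top view is blocked by the arm. I'll go over the axis and down to just above the bore.

{"fn": "arm_command", "kwargs": {"moves": [[-0.11,-0.2,0.1,0,0,0,0],[0,0,0.25,0,0,0,0],[0,0,0.2,0,0,0,0],[0,0,0.0,0,0,0,0],[0,0,0,0,0,0,0]]}}

```text
clock: 7.6
eef_pos: [0.5672, -0.0955, 0.1922]
eef_rot: [-0.778, -3.043, 0.0]
contact_force: [0.6, -0.8, -2.1]
finger_gap: 0.016
gripper_force: 30.0
```

```bash
python3 - <<'E'
from h import *
from plant import eyes
import cv2
s=dict(np.load("pics/side1.npz"));print("bore side1",ray(s,283.06,221.3,.066).round(4))
o,r=st();print(o["clock"],o["eef_pos"].round(4),o["contact_force"].round(2),o["torque"].round(3))
c=eyes.camera("side");u,v=pix(c,[.5676,-.095,.07]).astype(int);print(u-20,v-15)
tip=o["eef_pos"]+r.apply([0,0,.1178])
print("tip px",pix(c,tip),"bore px",pix(c,[.5676,-.095,.066]))
cv2.imwrite("pics/clamp2.png",cv2.resize(c["pixels"][v-15:v+15,u-20:u+20,::-1],(800,600),interpolation=cv2.INTER_CUBIC))
E
```

```text
bore side1 [ 0.5665 -0.0951  0.066 ]
7.6 [ 0.5672 -0.0955  0.1922] [ 0.57 -0.83 -2.09] [-0.011  0.016 -0.034]
263 205
tip px [283.2945044  219.46283611] bore px [283.31503678 221.16759784]
```

View pics/clamp2.png

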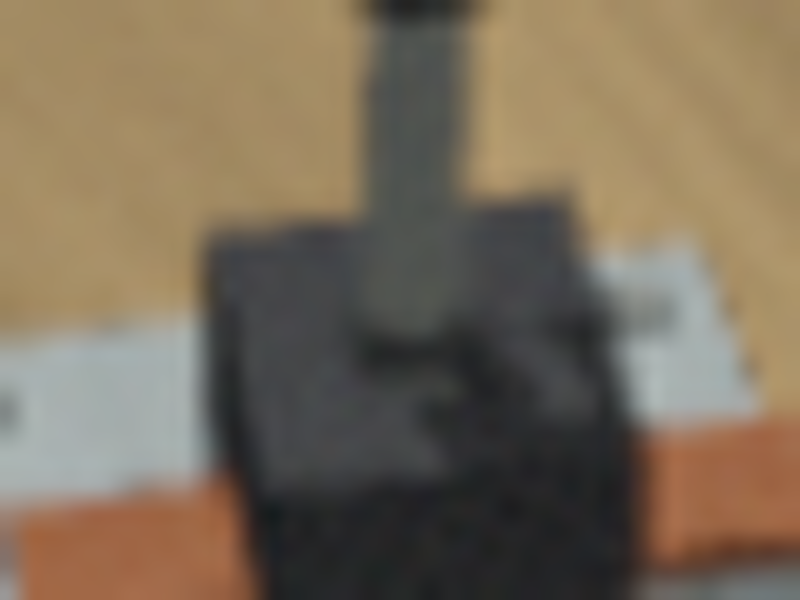

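The tip is at crop (412,300), over the bore centre at about (419,335). That agrees with the predictions to within 0.3 px. I'll go down into the bore.

{"fn": "arm_command", "kwargs": {"moves": [[0,0,0.1,0,0,0,0],[0,0,0.1,0,0,0,0],[0,0,0.1,0,0,0,0],[0,0,0.1,0,0,0,0],[0,0,0,0,0,0,0]]}}

```text
clock: 8.15
eef_pos: [0.5676, -0.0955, 0.1763]
eef_rot: [0.778, 3.044, 0.0]
contact_force: [1.4, 1.3, -3.2]
finger_gap: 0.0159
gripper_force: 30.0
```

{"fn": "arm_command", "kwargs": {"moves": [[0,0,0.08,0,0,0,0],[0,0,0.08,0,0,0,0],[0,0,0,0,0,0,0]]}}

```text
clock: 8.45
eef_pos: [0.5676, -0.0956, 0.1701]
eef_rot: [0.778, 3.044, 0.0]
contact_force: [0.7, -0.1, -3.3]
finger_gap: 0.0159
gripper_force: 30.0
```

```bash
cat > r.py <<'E'
from h import *
o,r=st();m=r.as_matrix();print(o["clock"].round(2),"pos",(o["eef_pos"]*1e3).round(1),"yaw_cw",np.degrees(np.arctan2(m[1,0],-m[0,0])).round(2),"F",o["contact_force"].round(2),"M",o["torque"].round(3),"q7",o["q"][6].round(2),"gap",o["finger_gap"].round(4),"tilt",m[:2,2].round(4))
E
python3 r.py
```

```text
Traceback (most recent call last):
  File "r.py", line 2, in <module>
    o,r=st();m=r.as_matrix();print(o["clock"].round(2),"pos",(o["eef_pos"]*1e3).round(1),"yaw_cw",np.degrees(np.arctan2(m[1,0],-m[0,0])).round(2),"F",o["contact_force"].round(2),"M",o["torque"].round(3),"q7",o["q"][6].round(2),"gap",o["finger_gap"].round(4),"tilt",m[:2,2].round(4))
                                   ^^^^^^^^^^^^^^^^
AttributeError: 'float' object has no attribute 'round'
```

{"fn": "arm_command", "kwargs": {"moves": [[0,0,0.05,0,0,0,0],[0,0,0.05,0,0,0,0],[0,0,0,0,0,0,0]]}}

```text
clock: 8.75
eef_pos: [0.5676, -0.0956, 0.1662]
eef_rot: [0.778, 3.043, 0.0]
contact_force: [0.7, 0.6, -3.4]
finger_gap: 0.0157
gripper_force: 30.0
```

{"fn": "arm_command", "kwargs": {"moves": [[0,0,0.05,0,0,0,0],[0,0,0,0,0,0,0]]}}

```text
clock: 8.95
eef_pos: [0.5676, -0.0957, 0.1643]
eef_rot: [0.778, 3.043, 0.0]
contact_force: [1.6, 0.8, -3.3]
finger_gap: 0.0157
gripper_force: 30.0
```

```bash
sed -i 's/o\["clock"\].round(2)/round(float(o["clock"]),2)/;s/o\["finger_gap"\].round(4)/round(float(o["finger_gap"]),4)/' r.py; python3 r.py
```

```text
8.95 pos [567.6 -95.7 164.3] yaw_cw 28.68 F [ 1.63  0.81 -3.25] M [ 0.03  -0.542 -0.025] q7 1.31 gap 0.0157 tilt [ 0.0003 -0.    ]
```

{"fn": "arm_command", "kwargs": {"moves": [[0,0,0.025,0,0,0,0],[0,0,0,0,0,0,0]]}}

```text
clock: 9.15
eef_pos: [0.5676, -0.0957, 0.1636]
eef_rot: [0.778, 3.043, 0.0]
contact_force: [0.1, 0.1, -0.6]
finger_gap: 0.0161
gripper_force: 30.0
```

```bash
python3 r.py
```

```text
9.15 pos [567.6 -95.7 163.6] yaw_cw 28.68 F [ 0.06  0.06 -0.56] M [ 0.021 -0.371  0.022] q7 1.31 gap 0.0161 tilt [0.0004 0.0001]
```

{"fn": "arm_command", "kwargs": {"moves": [[0,0,0.025,0,0,0,0],[0,0,0,0,0,0,0]]}}

```text
clock: 9.35
eef_pos: [0.5679, -0.0958, 0.1632]
eef_rot: [0.778, 3.043, 0.001]
contact_force: [0.4, 0.6, 4.7]
finger_gap: 0.0157
gripper_force: 30.0
```

```bash
python3 r.py
```

```text
9.35 pos [567.9 -95.8 163.2] yaw_cw 28.68 F [0.35 0.63 4.7 ] M [ 0.136  0.011 -0.06 ] q7 1.31 gap 0.0157 tilt [0.001  0.0001]
```

{"fn": "arm_command", "kwargs": {"moves": [[0,0,0,0,0,-0.4,0],[0,0,0,0,0,-0.4,0],[0,0,0,0,0,-0.4,0],[0,0,0,0,0,-0.4,0]]}}

```text
clock: 9.75
eef_pos: [0.568, -0.0954, 0.1632]
eef_rot: [0.518, 3.097, 0.001]
contact_force: [1.0, 1.2, 2.9]
finger_gap: 0.0157
gripper_force: 30.0
```

```bash
python3 r.py
```

```text
9.75 pos [568.  -95.4 163.2] yaw_cw 18.97 F [1.   1.18 2.86] M [ 0.268 -0.219 -0.031] q7 1.46 gap 0.0157 tilt [0.0014 0.0005]
```

{"fn": "arm_command", "kwargs": {"moves": [[0,0,0.01,0,0,-0.4,0],[0,0,0,0,0,-0.4,0],[0,0,0,0,0,-0.4,0],[0,0,0,0,0,-0.4,0]]}}

```text
clock: 10.15
eef_pos: [0.5682, -0.0954, 0.163]
eef_rot: [0.257, 3.129, 0.001]
contact_force: [1.1, 0.9, 5.2]
finger_gap: 0.0158
gripper_force: 30.0
```

```bash
python3 r.py
```

```text
10.15 pos [568.2 -95.4 163. ] yaw_cw 9.38 F [1.1  0.92 5.2 ] M [ 0.409 -0.067  0.02 ] q7 1.61 gap 0.0158 tilt [0.0018 0.0005]
```

{"fn": "arm_command", "kwargs": {"moves": [[0,0,0,0,0,-0.4,0],[0,0,0,0,0,-0.4,0],[0,0,0,0,0,-0.4,0],[0,0,0,0,0,0,0]]}}

```text
clock: 10.55
eef_pos: [0.5682, -0.0953, 0.1632]
eef_rot: [0.061, 3.139, 0.001]
contact_force: [-0.6, 1.2, 6.0]
finger_gap: 0.0157
gripper_force: 30.0
```

```bash
python3 r.py
```

```text
10.55 pos [568.2 -95.3 163.2] yaw_cw 2.22 F [-0.56  1.23  5.98] M [0.449 0.047 0.011] q7 1.72 gap 0.0157 tilt [0.0018 0.0007]
```

{"fn": "arm_command", "kwargs": {"moves": [[0,0,0,0,0,-0.4,0],[0,0,0,0,0,-0.4,0],[0,0,0,0,0,-0.4,0],[0,0,0,0,0,0,0]]}}

```text
clock: 10.95
eef_pos: [0.5682, -0.0953, 0.1632]
eef_rot: [-0.136, 3.137, 0.001]
contact_force: [0.3, 0.8, 7.6]
finger_gap: 0.0156
gripper_force: 30.0
```

```bash
python3 r.py
```

```text
10.95 pos [568.2 -95.3 163.2] yaw_cw -4.98 F [0.3  0.81 7.63] M [ 0.47   0.075 -0.01 ] q7 1.83 gap 0.0156 tilt [0.0018 0.0006]
```

{"fn": "arm_command", "kwargs": {"moves": [[0,0,0,0,0,-0.4,0],[0,0,0,0,0,-0.4,0],[0,0,0,0,0,-0.4,0],[0,0,0,0,0,0,0]]}}

```text
clock: 11.35
eef_pos: [0.5681, -0.0953, 0.1632]
eef_rot: [-0.333, 3.122, 0.001]
contact_force: [0.5, 1.5, 6.2]
finger_gap: 0.0161
gripper_force: 30.0
```

```bash
python3 r.py
```

```text
11.35 pos [568.1 -95.3 163.2] yaw_cw -12.19 F [0.55 1.52 6.2 ] M [0.465 0.094 0.029] q7 1.94 gap 0.0161 tilt [0.0016 0.0006]
```

{"fn": "arm_command", "kwargs": {"moves": [[0,0,0,0,0,-0.4,0],[0,0,0,0,0,-0.4,0],[0,0,0,0,0,-0.4,0],[0,0,0,0,0,0,0]]}}

```text
clock: 11.75
eef_pos: [0.568, -0.0952, 0.1631]
eef_rot: [-0.529, 3.095, 0.001]
contact_force: [-0.5, 2.0, 5.3]
finger_gap: 0.016
gripper_force: 30.0
```

```bash
python3 r.py
```

```text
11.75 pos [568.  -95.2 163.1] yaw_cw -19.39 F [-0.5   1.97  5.29] M [0.546 0.128 0.01 ] q7 2.06 gap 0.016 tilt [0.0014 0.0007]
```

{"fn": "arm_command", "kwargs": {"moves": [[0,0,0,0,0,-0.4,0],[0,0,0,0,0,-0.4,0],[0,0,0,0,0,-0.4,0],[0,0,0,0,0,0,0]]}}

```text
clock: 12.15
eef_pos: [0.568, -0.0951, 0.1631]
eef_rot: [-0.722, 3.056, 0.001]
contact_force: [0.5, 1.1, 6.2]
finger_gap: 0.0159
gripper_force: 30.0
```

```bash
python3 r.py
```

```text
12.15 pos [568.  -95.1 163.1] yaw_cw -26.59 F [0.54 1.06 6.17] M [ 0.516  0.14  -0.021] q7 2.17 gap 0.0159 tilt [0.0013 0.0008]
```

No drop in 55° of sweep, and there is a steady side force (Fy above zero, and Mx). The tip is probably a little off axis, since the socket allows only ±0.45 mm. I'll lift 1.6 mm and find the centre by touching the bore walls.

{"fn": "arm_command", "kwargs": {"moves": [[0,0,-0.05,0,0,0,0],[0,0,0,0,0,0,0],[0,0,0,0,0,0,0]]}}

```text
clock: 12.45
eef_pos: [0.5675, -0.0956, 0.1638]
eef_rot: [-0.721, 3.058, 0.0]
contact_force: [0.9, 1.1, -1.4]
finger_gap: 0.0157
gripper_force: 30.0
```

```bash
cat >> r.py <<'E'
print("   tool: F",r.inv().apply(o["contact_force"]).round(2),"M",r.inv().apply(o["torque"]).round(3),"xy mm",(r.inv().apply(o["eef_pos"])*1e3).round(2)[:2])
E
python3 r.py
```

```text
12.45 pos [567.5 -95.6 163.8] yaw_cw -26.53 F [ 0.94  1.14 -1.45] M [ 0.337 -0.49  -0.055] q7 2.17 gap 0.0157 tilt [0.0002 0.0001]
   tool: F [-1.35  0.6   1.45] M [-0.083 -0.589  0.055] xy mm [-465.14 -338.95]
```

{"fn": "arm_command", "kwargs": {"moves": [[0.025,0,0,0,0,0,0],[0.025,0,0,0,0,0,0],[0,0,0,0,0,0,0]]}}

```text
clock: 12.75
eef_pos: [0.566, -0.0963, 0.164]
eef_rot: [-0.721, 3.057, 0.0]
contact_force: [2.6, 1.2, -3.6]
finger_gap: 0.0157
gripper_force: 30.0
```

```bash
python3 r.py
```

```text
12.75 pos [566.  -96.3 164. ] yaw_cw -26.53 F [ 2.57  1.2  -3.59] M [ 0.66  -1.08  -0.008] q7 2.17 gap 0.0157 tilt [0.0009 0.0003]
   tool: F [-2.84 -0.07  3.59] M [-0.108 -1.261  0.008] xy mm [-463.51 -339.  ]
```

{"fn": "arm_command", "kwargs": {"moves": [[-0.05,0,0,0,0,0,0],[-0.05,0,0,0,0,0,0],[0,0,0,0,0,0,0]]}}

```text
clock: 13.05
eef_pos: [0.5685, -0.0952, 0.1636]
eef_rot: [0.72, -3.056, -0.0]
contact_force: [0.0, 0.1, -3.3]
finger_gap: 0.0154
gripper_force: 30.0
```

```bash
python3 r.py
```

```text
13.05 pos [568.5 -95.2 163.6] yaw_cw -26.51 F [ 0.03  0.08 -3.28] M [0.004 0.04  0.021] q7 2.16 gap 0.0154 tilt [-0.0021 -0.0004]
   tool: F [-0.07  0.06  3.28] M [-0.021  0.034 -0.021] xy mm [-465.87 -338.84]
```

{"fn": "arm_command", "kwargs": {"moves": [[0.05,0,0,0,0,0,0],[0,0.05,0,0,0,0,0],[0,0,0,0,0,0,0]]}}

```text
clock: 13.35
eef_pos: [0.5666, -0.0943, 0.164]
eef_rot: [-0.721, 3.058, -0.001]
contact_force: [0.5, -1.0, -2.6]
finger_gap: 0.0159
gripper_force: 30.0
```

```bash
python3 r.py
```

```text
13.35 pos [566.6 -94.3 164. ] yaw_cw -26.52 F [ 0.55 -0.96 -2.63] M [-0.37  -0.277  0.026] q7 2.16 gap 0.0159 tilt [ 0.0005 -0.0007]
   tool: F [-0.06 -1.1   2.63] M [ 0.455 -0.083 -0.026] xy mm [-464.83 -337.52]
```

{"fn": "arm_command", "kwargs": {"moves": [[0,-0.05,0,0,0,0,0],[0,-0.05,0,0,0,0,0],[0,0,0,0,0,0,0]]}}

```text
clock: 13.65
eef_pos: [0.5681, -0.0969, 0.1639]
eef_rot: [0.721, -3.057, -0.002]
contact_force: [-0.3, 0.9, -1.7]
finger_gap: 0.0159
gripper_force: 30.0
```

```bash
python3 r.py
```

```text
13.65 pos [568.1 -96.9 163.9] yaw_cw -26.53 F [-0.28  0.88 -1.68] M [0.455 0.173 0.024] q7 2.17 gap 0.0159 tilt [-0.001   0.0011]
   tool: F [-0.14  0.91  1.68] M [-0.485 -0.049 -0.024] xy mm [-464.94 -340.16]
```

{"fn": "arm_command", "kwargs": {"moves": [[0,0.05,0,0,0,0,0],[0.03,0,0,0,0,0,0],[0,0,0,0,0,0,0],[0,0,0,0,0,0,0],[0,0,0,0,0,0,0]]}}

```text
clock: 14.15
eef_pos: [0.5665, -0.0961, 0.1641]
eef_rot: [-0.721, 3.057, -0.0]
contact_force: [0.2, 1.0, -1.7]
finger_gap: 0.0158
gripper_force: 30.0
```

```bash
python3 r.py
```

```text
14.15 pos [566.5 -96.1 164.1] yaw_cw -26.53 F [ 0.15  1.02 -1.66] M [ 0.332 -0.182  0.009] q7 2.17 gap 0.0158 tilt [0.0004 0.0001]
   tool: F [-0.59  0.85  1.66] M [-0.215 -0.312 -0.009] xy mm [-464.01 -339.06]
```

{"fn": "arm_command", "kwargs": {"moves": [[-0.06,0,0,0,0,0,0],[0,0,0,0,0,0,0],[0,0,0,0,0,0,0],[0,0,0,0,0,0,0],[0,0,0,0,0,0,0]]}}

```text
clock: 14.65
eef_pos: [0.5684, -0.0952, 0.1639]
eef_rot: [0.72, -3.058, -0.0]
contact_force: [0.7, 0.7, -2.6]
finger_gap: 0.0157
gripper_force: 30.0
```

```bash
python3 r.py
```

```text
14.65 pos [568.4 -95.2 163.9] yaw_cw -26.52 F [ 0.66  0.66 -2.64] M [ 0.059  0.045 -0.049] q7 2.17 gap 0.0157 tilt [-0.0002 -0.    ]
   tool: F [-0.89  0.3   2.64] M [-0.073  0.014  0.049] xy mm [-466.07 -338.98]
```

{"fn": "arm_command", "kwargs": {"moves": [[0.03,0,0,0,0,0,0],[0,0,0,0,0,0,0],[0,0,0,0,0,0,0],[0,0,0,0,0,0,0]]}}

```text
clock: 15.05
eef_pos: [0.5675, -0.0957, 0.164]
eef_rot: [-0.721, 3.058, 0.0]
contact_force: [-0.2, -0.5, -2.3]
finger_gap: 0.0158
gripper_force: 30.0
```

```bash
python3 r.py
```

```text
15.05 pos [567.5 -95.7 164. ] yaw_cw -26.52 F [-0.2  -0.52 -2.27] M [0.079 0.024 0.017] q7 2.17 gap 0.0158 tilt [0.0001 0.0001]
   tool: F [ 0.41 -0.37  2.27] M [-0.081 -0.013 -0.017] xy mm [-465.04 -339.01]
```

{"fn": "arm_command", "kwargs": {"moves": [[-0.05,0,0,0,0,0,0],[0,0,0,0,0,0,0],[0,0,0,0,0,0,0],[0,0,0,0,0,0,0],[0,0,0,0,0,0,0]]}}

```text
clock: 15.55
eef_pos: [0.5692, -0.0948, 0.1639]
eef_rot: [0.721, -3.058, -0.0]
contact_force: [-0.1, -0.9, -2.1]
finger_gap: 0.0157
gripper_force: 30.0
```

```bash
python3 r.py
```

```text
15.55 pos [569.2 -94.8 163.9] yaw_cw -26.52 F [-0.06 -0.94 -2.12] M [ 0.049  0.198 -0.011] q7 2.16 gap 0.0157 tilt [-0.0002  0.0001]
   tool: F [ 0.48 -0.82  2.12] M [-0.132  0.155  0.011] xy mm [-466.92 -338.95]
```

{"fn": "arm_command", "kwargs": {"moves": [[0.04,0,0,0,0,0,0],[0,0,0,0,0,0,0],[0,0,0,0,0,0,0],[0,0,0,0,0,0,0]]}}

```text
clock: 15.95
eef_pos: [0.5679, -0.0955, 0.1641]
eef_rot: [-0.721, 3.058, -0.0]
contact_force: [-1.0, -0.2, -2.6]
finger_gap: 0.0158
gripper_force: 30.0
```

```bash
python3 r.py
```

```text
15.95 pos [567.9 -95.5 164.1] yaw_cw -26.52 F [-0.96 -0.23 -2.59] M [ 0.049  0.02  -0.022] q7 2.17 gap 0.0158 tilt [0.0003 0.0001]
   tool: F [0.96 0.23 2.59] M [-0.053 -0.004  0.022] xy mm [-465.58 -339.04]
```

{"fn": "arm_command", "kwargs": {"moves": [[0,0,0,0,0,0.9,0],[0,0,0,0,0,0.9,0],[0,0,0,0,0,0.9,0],[0,0,0,0,0,0.7,0],[0,0,0,0,0,0,0]]}}

```text
clock: 16.45
eef_pos: [0.5679, -0.0953, 0.164]
eef_rot: [-0.168, 3.137, -0.0]
contact_force: [-0.3, -0.5, -2.4]
finger_gap: 0.0158
gripper_force: 30.0
```

{"fn": "arm_command", "kwargs": {"moves": [[0,0,0,0,0,0,0],[0,0,0,0,0,0,0]]}}

```text
clock: 16.65
eef_pos: [0.5678, -0.0954, 0.164]
eef_rot: [-0.17, 3.137, 0.0]
contact_force: [-0.3, 0.9, -2.7]
finger_gap: 0.0156
gripper_force: 30.0
```

```bash
python3 r.py
```

```text
16.65 pos [567.8 -95.4 164. ] yaw_cw -6.2 F [-0.33  0.92 -2.69] M [ 0.074  0.023 -0.022] q7 1.85 gap 0.0156 tilt [0.0001 0.0001]
   tool: F [0.22 0.95 2.69] M [-0.076  0.015  0.022] xy mm [-554.23 -156.17]
```

{"fn": "arm_command", "kwargs": {"moves": [[0,0,0.025,0,0,0,0],[0,0,0.02,0,0,0,0],[0,0,0,0,0,0,0],[0,0,0,0,0,0,0]]}}

```text
clock: 17.05
eef_pos: [0.5683, -0.0955, 0.163]
eef_rot: [-0.168, 3.136, -0.0]
contact_force: [-1.3, 0.1, 5.0]
finger_gap: 0.0158
gripper_force: 30.0
```

```bash
python3 r.py
```

```text
17.05 pos [568.3 -95.5 163. ] yaw_cw -6.13 F [-1.3   0.06  4.98] M [ 0.133  0.413 -0.068] q7 1.85 gap 0.0158 tilt [0.0012 0.0001]
   tool: F [ 1.28  0.2  -4.98] M [-0.177  0.397  0.069] xy mm [-555.   -155.73]
```

{"fn": "arm_command", "kwargs": {"moves": [[0.012,0,0,0,0,-0.4,0],[0,0,0,0,0,-0.4,0],[0,0,0,0,0,-0.4,0],[0,0,0,0,0,0,0]]}}

```text
clock: 17.45
eef_pos: [0.5681, -0.0957, 0.163]
eef_rot: [-0.365, 3.118, -0.0]
contact_force: [-0.1, -0.2, 5.6]
finger_gap: 0.0159
gripper_force: 30.0
```

```bash
python3 r.py
```

```text
17.45 pos [568.1 -95.7 163. ] yaw_cw -13.33 F [-0.08 -0.16  5.61] M [ 0.045  0.14  -0.024] q7 1.96 gap 0.0159 tilt [ 0.0021 -0.0001]
   tool: F [ 0.1  -0.14 -5.61] M [-0.076  0.126  0.024] xy mm [-531.04 -224.26]
```

{"fn": "arm_command", "kwargs": {"moves": [[0,0,0,0,0,-0.4,0],[0,0,0,0,0,-0.4,0],[0,0,0,0,0,0,0]]}}

```text
clock: 17.75
eef_pos: [0.568, -0.0959, 0.163]
eef_rot: [-0.494, 3.101, -0.001]
contact_force: [-1.2, -1.4, 5.4]
finger_gap: 0.0159
gripper_force: 30.0
```

```bash
python3 r.py
```

```text
17.75 pos [568.  -95.9 163. ] yaw_cw -18.12 F [-1.22 -1.36  5.39] M [-0.01   0.162 -0.063] q7 2.04 gap 0.0159 tilt [ 0.0019 -0.0003]
   tool: F [ 1.57 -0.92 -5.39] M [-0.041  0.157  0.063] xy mm [-510.3  -267.93]
```

{"fn": "arm_command", "kwargs": {"moves": [[0,0,0,0,0,-0.4,0],[0,0,0,0,0,-0.4,0],[0,0,0,0,0,0,0]]}}

```text
clock: 18.05
eef_pos: [0.5675, -0.0955, 0.1621]
eef_rot: [-0.623, 3.078, 0.0]
contact_force: [1.1, 0.8, -1.6]
finger_gap: 0.0156
gripper_force: 30.0
```

```bash
python3 r.py
```

```text
18.05 pos [567.5 -95.5 162.1] yaw_cw -22.89 F [ 1.07  0.75 -1.59] M [ 0.095 -0.258  0.033] q7 2.11 gap 0.0156 tilt [0.0006 0.0003]
   tool: F [-1.28  0.27  1.59] M [ 0.013 -0.275 -0.033] xy mm [-485.8  -308.65]
```

{"fn": "arm_command", "kwargs": {"moves": [[0,0,0,0,0,-0.4,0],[0,0,0,0,0,-0.4,0],[0,0,0,0,0,0,0]]}}

```text
clock: 18.35
eef_pos: [0.5673, -0.0954, 0.1616]
eef_rot: [0.751, -3.05, -0.0]
contact_force: [0.7, 0.2, -3.5]
finger_gap: 0.0159
gripper_force: 30.0
```

```bash
python3 r.py
```

```text
18.35 pos [567.3 -95.4 161.6] yaw_cw -27.67 F [ 0.68  0.2  -3.53] M [ 0.1   -0.34   0.011] q7 2.18 gap 0.0159 tilt [-0.0001  0.0002]
   tool: F [-0.7  -0.15  3.53] M [ 0.069 -0.347 -0.011] xy mm [-458.14 -347.86]
```

The key dropped in near −22° (Fz back to the key's weight, z 1.4 mm lower). I'll turn back to mid-play and lower to the floor in small steps.

{"fn": "arm_command", "kwargs": {"moves": [[-0.01,0,0,0,0,0.5,0],[0,0,0.05,0,0,0,0],[0,0,0.05,0,0,0,0],[0,0,0,0,0,0,0]]}}

```text
clock: 18.75
eef_pos: [0.5676, -0.0953, 0.1577]
eef_rot: [0.673, -3.068, -0.0]
contact_force: [1.1, 0.3, -3.9]
finger_gap: 0.0158
gripper_force: 30.0
```

```bash
python3 r.py
```

```text
18.75 pos [567.6 -95.3 157.7] yaw_cw -24.75 F [ 1.06  0.32 -3.92] M [ 0.08  -0.405  0.003] q7 2.14 gap 0.0158 tilt [-0.0003 -0.    ]
   tool: F [-1.1  -0.16  3.92] M [ 0.096 -0.401 -0.003] xy mm [-475.54 -324.11]
```

{"fn": "arm_command", "kwargs": {"moves": [[0,0,0.05,0,0,0,0],[0,0,0,0,0,0,0]]}}

```text
clock: 18.95
eef_pos: [0.5676, -0.0954, 0.156]
eef_rot: [0.673, -3.069, -0.0]
contact_force: [1.1, -0.3, -3.6]
finger_gap: 0.0159
gripper_force: 30.0
```

```bash
python3 r.py
```

```text
18.95 pos [567.6 -95.4 156. ] yaw_cw -24.73 F [ 1.06 -0.3  -3.61] M [ 0.032 -0.225  0.023] q7 2.14 gap 0.0159 tilt [-0.0001  0.    ]
   tool: F [-0.83 -0.71  3.61] M [ 0.065 -0.218 -0.023] xy mm [-475.69 -324.05]
```

Going in freely. The floor is expected at TCP z of about 148.

{"fn": "arm_command", "kwargs": {"moves": [[-0.01,0,0.05,0,0,0,0],[0,0,0.05,0,0,0,0],[0,0,0,0,0,0,0]]}}

```text
clock: 19.25
eef_pos: [0.5678, -0.0953, 0.1519]
eef_rot: [0.673, -3.068, -0.0]
contact_force: [-0.3, 0.4, -2.2]
finger_gap: 0.0157
gripper_force: 30.0
```

```bash
python3 r.py
```

```text
19.25 pos [567.8 -95.3 151.9] yaw_cw -24.72 F [-0.29  0.37 -2.16] M [-0.013 -0.008  0.03 ] q7 2.14 gap 0.0157 tilt [-0.0004 -0.0001]
   tool: F [0.11 0.45 2.16] M [ 0.016 -0.002 -0.03 ] xy mm [-475.86 -324.03]
```

{"fn": "arm_command", "kwargs": {"moves": [[0,0,0.05,0,0,0,0],[0,0,0,0,0,0,0]]}}

```text
clock: 19.45
eef_pos: [0.5679, -0.0952, 0.15]
eef_rot: [0.673, -3.068, -0.0]
contact_force: [-0.4, 0.5, -0.9]
finger_gap: 0.0158
gripper_force: 30.0
```

{"fn": "arm_command", "kwargs": {"moves": [[0,0,0.04,0,0,0,0],[0,0,0,0,0,0,0]]}}

```text
clock: 19.65
eef_pos: [0.568, -0.0952, 0.1485]
eef_rot: [0.673, -3.069, 0.0]
contact_force: [-1.1, -0.8, 0.9]
finger_gap: 0.0157
gripper_force: 30.0
```

```bash
python3 r.py
```

```text
19.65 pos [568.  -95.2 148.5] yaw_cw -24.73 F [-1.14 -0.78  0.92] M [-0.017  0.239  0.099] q7 2.14 gap 0.0157 tilt [-0.0001 -0.    ]
   tool: F [ 1.36 -0.23 -0.92] M [-0.085  0.224 -0.099] xy mm [-476.06 -324.09]
```

{"fn": "arm_command", "kwargs": {"moves": [[0.005,0,0.02,0,0,0,0],[0,0,0,0,0,0,0]]}}

```text
clock: 19.85
eef_pos: [0.5681, -0.0953, 0.1483]
eef_rot: [-0.672, 3.068, -0.0]
contact_force: [-1.6, 0.0, 4.6]
finger_gap: 0.0159
gripper_force: 30.0
```

```bash
python3 r.py
```

```text
19.85 pos [568.1 -95.3 148.3] yaw_cw -24.72 F [-1.65  0.01  4.57] M [0.057 0.463 0.024] q7 2.14 gap 0.0159 tilt [0.0005 0.    ]
   tool: F [ 1.49  0.7  -4.57] M [-0.246  0.397 -0.024] xy mm [-476.2  -324.16]
```

{"fn": "arm_command", "kwargs": {"moves": [[0,0,0.015,0,0,0,0],[0,0,0,0,0,0,0]]}}

```text
clock: 20.05
eef_pos: [0.5682, -0.0953, 0.1482]
eef_rot: [-0.672, 3.068, -0.0]
contact_force: [-2.5, 0.1, 8.1]
finger_gap: 0.0159
gripper_force: 30.0
```

```bash
python3 r.py
```

```text
20.05 pos [568.2 -95.3 148.2] yaw_cw -24.73 F [-2.52  0.15  8.14] M [0.149 0.76  0.026] q7 2.14 gap 0.0159 tilt [0.0009 0.0001]
   tool: F [ 2.22  1.19 -8.15] M [-0.453  0.628 -0.026] xy mm [-476.42 -324.26]
```

The key is at the floor: z 148.2, 15.4 mm below the head contact, with 11 N of press. I'll ease the press and turn clockwise while watching Mz.

{"fn": "arm_command", "kwargs": {"moves": [[0.005,0,-0.015,0,0,0.2,0],[0,0,0,0,0,0.4,0],[0,0,0,0,0,0.4,0]]}}

```text
clock: 20.35
eef_pos: [0.568, -0.0953, 0.1482]
eef_rot: [-0.508, 3.099, -0.0]
contact_force: [-1.2, -0.2, 4.8]
finger_gap: 0.0162
gripper_force: 30.0
```

```bash
python3 r.py
```

```text
20.35 pos [568.  -95.3 148.2] yaw_cw -18.62 F [-1.22 -0.23  4.83] M [0.122 0.366 0.083] q7 2.05 gap 0.0162 tilt [0.0008 0.0001]
   tool: F [ 1.22  0.17 -4.83] M [-0.233  0.308 -0.083] xy mm [-507.95 -271.66]
```

{"fn": "arm_command", "kwargs": {"moves": [[0,0,0,0,0,0.4,0],[0,0,0,0,0,0.4,0],[0,0,0,0,0,0.4,0]]}}

```text
clock: 20.65
eef_pos: [0.568, -0.0952, 0.1483]
eef_rot: [-0.313, 3.125, -0.0]
contact_force: [-1.6, 0.8, 4.5]
finger_gap: 0.0157
gripper_force: 30.0
```

```bash
python3 r.py
```

```text
20.65 pos [568.  -95.2 148.3] yaw_cw -11.43 F [-1.6   0.84  4.51] M [0.127 0.453 0.112] q7 1.94 gap 0.0157 tilt [0.0008 0.0001]
   tool: F [ 1.4   1.14 -4.51] M [-0.214  0.419 -0.111] xy mm [-538.03 -205.89]
```

{"fn": "arm_command", "kwargs": {"moves": [[0.008,0,0,0,0,0.4,0],[0,0,0,0,0,0.4,0],[0,0,0,0,0,0.4,0]]}}

```text
clock: 20.95
eef_pos: [0.5679, -0.0952, 0.1483]
eef_rot: [-0.116, 3.138, 0.0]
contact_force: [-0.7, 0.1, 5.3]
finger_gap: 0.0158
gripper_force: 30.0
```

```bash
python3 r.py
```

```text
20.95 pos [567.9 -95.2 148.3] yaw_cw -4.23 F [-0.69  0.15  5.28] M [0.161 0.281 0.09 ] q7 1.82 gap 0.0158 tilt [0.0012 0.0002]
   tool: F [ 0.67  0.2  -5.28] M [-0.182  0.268 -0.09 ] xy mm [-559.49 -136.83]
```

{"fn": "arm_command", "kwargs": {"moves": [[0,0,0,0,0,0.4,0],[0,0,0,0,0,0.4,0],[0,0,0,0,0,0.4,0]]}}

```text
clock: 21.25
eef_pos: [0.5679, -0.0952, 0.1483]
eef_rot: [0.081, 3.139, 0.0]
contact_force: [-0.2, 0.7, 4.6]
finger_gap: 0.0158
gripper_force: 30.0
```

```bash
python3 r.py
```

```text
21.25 pos [567.9 -95.2 148.3] yaw_cw 2.97 F [-0.19  0.7   4.61] M [0.159 0.276 0.076] q7 1.71 gap 0.0158 tilt [0.0012 0.0002]
   tool: F [ 0.22  0.69 -4.61] M [-0.144  0.284 -0.076] xy mm [-572.23  -65.62]
```

{"fn": "arm_command", "kwargs": {"moves": [[0,0,0,0,0,0.3,0],[0,0,0,0,0,0.3,0],[0,0,0,0,0,0.3,0]]}}

```text
clock: 21.55
eef_pos: [0.5679, -0.0952, 0.1482]
eef_rot: [0.229, 3.132, 0.0]
contact_force: [-0.5, 0.9, 5.6]
finger_gap: 0.0157
gripper_force: 30.0
```

```bash
python3 r.py
```

```text
21.55 pos [567.9 -95.2 148.2] yaw_cw 8.37 F [-0.5   0.89  5.6 ] M [0.247 0.219 0.083] q7 1.63 gap 0.0157 tilt [0.0012 0.0002]
   tool: F [ 0.62  0.81 -5.6 ] M [-0.213  0.253 -0.083] xy mm [-575.89  -11.54]
```

{"fn": "arm_command", "kwargs": {"moves": [[0,0,0,0,0,0.15,0],[0,0,0,0,0,0.15,0]]}}

```text
clock: 21.75
eef_pos: [0.5679, -0.0952, 0.1483]
eef_rot: [0.277, 3.128, 0.0]
contact_force: [-1.0, 0.4, 5.1]
finger_gap: 0.0159
gripper_force: 30.0
```

```bash
python3 r.py
```

```text
21.75 pos [567.9 -95.2 148.3] yaw_cw 10.13 F [-1.01  0.4   5.14] M [0.224 0.211 0.108] q7 1.61 gap 0.0159 tilt [0.0012 0.0002]
   tool: F [ 1.06  0.22 -5.14] M [-0.184  0.247 -0.108] xy mm [-575.98    6.18]
```

{"fn": "arm_command", "kwargs": {"moves": [[0,0,0,0,0,0.15,0],[0,0,0,0,0,0.1,0]]}}

```text
clock: 21.95
eef_pos: [0.5679, -0.0952, 0.1482]
eef_rot: [0.318, 3.124, 0.001]
contact_force: [-0.1, 0.5, 4.9]
finger_gap: 0.0161
gripper_force: 30.0
```

```bash
python3 r.py
```

```text
21.95 pos [567.9 -95.2 148.2] yaw_cw 11.62 F [-0.09  0.53  4.9 ] M [0.213 0.235 0.098] q7 1.58 gap 0.0161 tilt [0.0012 0.0002]
   tool: F [ 0.19  0.5  -4.9 ] M [-0.162  0.273 -0.097] xy mm [-575.57   21.21]
```

{"fn": "arm_command", "kwargs": {"moves": [[0,0,0,0,0,0.1,0],[0,0,0,0,0,0.1,0]]}}

```text
clock: 22.15
eef_pos: [0.5679, -0.0952, 0.1482]
eef_rot: [0.35, 3.121, 0.0]
contact_force: [-0.4, 0.5, 5.1]
finger_gap: 0.0155
gripper_force: 30.0
```

```bash
python3 r.py
```

```text
22.15 pos [567.9 -95.2 148.2] yaw_cw 12.8 F [-0.38  0.54  5.06] M [0.158 0.225 0.161] q7 1.56 gap 0.0155 tilt [0.0012 0.0001]
   tool: F [ 0.48  0.44 -5.06] M [-0.105  0.254 -0.161] xy mm [-575.03   33.01]
```

{"fn": "arm_command", "kwargs": {"moves": [[0,0,0,0,0,0.05,0],[0,0,0,0,0,0.05,0]]}}

```text
clock: 22.35
eef_pos: [0.5679, -0.0952, 0.1482]
eef_rot: [0.366, 3.119, 0.0]
contact_force: [-1.0, -0.3, 5.1]
finger_gap: 0.016
gripper_force: 30.0
```

```bash
python3 r.py
```

```text
22.35 pos [567.9 -95.2 148.2] yaw_cw 13.37 F [-0.99 -0.28  5.12] M [0.22  0.284 0.271] q7 1.56 gap 0.016 tilt [0.0011 0.0001]
   tool: F [ 0.89 -0.5  -5.12] M [-0.149  0.328 -0.27 ] xy mm [-574.65   38.78]
```

The torque climbed from 0.10 to 0.27 N m over the last 0.6–1.2°, so the stop is reached. I'll take out the wind-up, ease the press, release and lift off.

{"fn": "arm_command", "kwargs": {"moves": [[0,0,0,0,0,0,0]]}}

```text
clock: 22.45
eef_pos: [0.5679, -0.0952, 0.1482]
eef_rot: [0.365, 3.119, 0.0]
contact_force: [0.2, 1.1, 4.4]
finger_gap: 0.0157
gripper_force: 30.0
```

```bash
python3 r.py
```

```text
22.45 pos [567.9 -95.2 148.2] yaw_cw 13.36 F [0.21 1.11 4.42] M [0.249 0.287 0.177] q7 1.56 gap 0.0157 tilt [0.0012 0.0001]
   tool: F [ 0.05  1.13 -4.42] M [-0.176  0.337 -0.177] xy mm [-574.69   38.71]
```

{"fn": "arm_command", "kwargs": {"moves": [[0,0,0,0,0,-0.12,0],[0,0,-0.01,0,0,-0.05,0],[0,0,0,0,0,0,0]]}}

```text
clock: 22.75
eef_pos: [0.5677, -0.0952, 0.1483]
eef_rot: [0.339, 3.122, 0.001]
contact_force: [0.4, 0.1, 3.0]
finger_gap: 0.0158
gripper_force: 30.0
```

```bash
python3 r.py
```

```text
22.75 pos [567.7 -95.2 148.3] yaw_cw 12.38 F [0.42 0.1  3.02] M [ 0.325 -0.077 -0.02 ] q7 1.57 gap 0.0158 tilt [0.0008 0.0003]
   tool: F [-0.39  0.19 -3.02] M [-0.333 -0.005  0.02 ] xy mm [-575.03   28.78]
```

{"fn": "arm_command", "kwargs": {"moves": [[0,0,0,0,0,0,0.25],[0,0,0,0,0,0,0.35],[0,0,0,0,0,0,0.5],[0,0,0,0,0,0,0.7],[0,0,0,0,0,0,0.7]]}}

```text
clock: 23.25
eef_pos: [0.5673, -0.0955, 0.148]
eef_rot: [-0.338, -3.123, 0.0]
contact_force: [0.1, -0.6, -0.6]
finger_gap: 0.0528
gripper_force: 0.0
```

{"fn": "arm_command", "kwargs": {"moves": [[0,0,0,0,0,0,0.7],[0,0,0,0,0,0,0.7],[0,0,0,0,0,0,0.7]]}}

```text
clock: 23.55
eef_pos: [0.5674, -0.0954, 0.1482]
eef_rot: [0.338, 3.123, 0.0]
contact_force: [0.6, -0.3, -0.4]
finger_gap: 0.0644
gripper_force: 0.0
```

```bash
python3 r.py
```

```text
23.55 pos [567.4 -95.4 148.2] yaw_cw 12.35 F [ 0.64 -0.31 -0.43] M [-0.05  -0.023  0.001] q7 1.57 gap 0.0644 tilt [0. 0.]
   tool: F [-0.69 -0.17  0.43] M [ 0.044 -0.033 -0.001] xy mm [-574.65   28.2 ]
```

The last torque readings (0.27, 0.18) are noisy, so I'll re-grip and confirm the stop with averaged readings before leaving.

{"fn": "arm_command", "kwargs": {"moves": [[0,0,0,0,0,0,0.4],[0,0,0,0,0,0,0.3],[0,0,0,0,0,0,0.2],[0,0,0,0,0,0,0.15],[0,0,0,0,0,0,0]]}}

```text
clock: 24.05
eef_pos: [0.5674, -0.0954, 0.1482]
eef_rot: [0.338, 3.123, -0.0]
contact_force: [1.0, -0.2, 0.2]
finger_gap: 0.0261
gripper_force: 0.0
```

{"fn": "arm_command", "kwargs": {"moves": [[0,0,0,0,0,0,0],[0,0,0,0,0,0,0],[0,0,0,0,0,0,0],[0,0,0,0,0,0.1,0],[0,0,0,0,0,0.1,0]]}}

```text
clock: 24.55
eef_pos: [0.5674, -0.0952, 0.1482]
eef_rot: [0.371, 3.12, 0.0]
contact_force: [-0.8, 0.6, 0.4]
finger_gap: 0.016
gripper_force: 30.0
```

```bash
cat > avg.py <<'E'
from h import *
from plant import eyes,telemetry
a=[]
for i in range(8):
    eyes.camera("side");o=telemetry.get_obs();a.append(o["torque"][2])
print("Mz",np.mean(a).round(3),"+-",(np.std(a)/8**.5).round(3))
E
python3 avg.py; python3 r.py
```

```text
Mz 0.21 +- 0.006
24.95 pos [567.4 -95.3 148.2] yaw_cw 13.54 F [0.21 1.04 0.12] M [ 0.368 -0.038  0.221] q7 1.55 gap 0.0157 tilt [0.0001 0.0001]
   tool: F [ 0.04  1.06 -0.12] M [-0.367  0.049 -0.221] xy mm [-573.96   40.23]
```

Torque holds at 0.21 N m with the arm still, against about 0.09 while turning, so the stop is confirmed. I'll unwind, release and lift.

{"fn": "arm_command", "kwargs": {"moves": [[0,0,0,0,0,-0.15,0],[0,0,0,0,0,0,0],[0,0,0,0,0,0,0.25],[0,0,0,0,0,0,0.4],[0,0,0,0,0,0,0.7]]}}

```text
clock: 25.45
eef_pos: [0.5673, -0.0958, 0.1482]
eef_rot: [-0.347, -3.122, 0.001]
contact_force: [0.0, -0.7, -0.0]
finger_gap: 0.0368
gripper_force: 0.0
```

{"fn": "arm_command", "kwargs": {"moves": [[0,0,0,0,0,0,0.7],[0,0,0,0,0,0,0.7],[0,0,0,0,0,0,0.7],[0,0,0,0,0,0,0.7],[0,0,0,0,0,0,0.7]]}}

```text
clock: 25.95
eef_pos: [0.5674, -0.0954, 0.1482]
eef_rot: [0.346, 3.122, 0.0]
contact_force: [-0.8, 0.1, -0.0]
finger_gap: 0.0642
gripper_force: 0.0
```

{"fn": "arm_command", "kwargs": {"moves": [[0,0,-0.2,0,0,0,0.7],[0,0,-0.5,0,0,0,0.7],[0,0,-0.8,0,0,0,0.7],[0,0,-0.8,0,0,0,0.7],[0,0,-0.5,0,0,0,0.7]]}}

```text
clock: 26.45
eef_pos: [0.5683, -0.0957, 0.2634]
eef_rot: [0.346, 3.119, 0.0]
contact_force: [-0.1, -0.5, -0.1]
finger_gap: 0.0643
gripper_force: 0.0
```

{"fn": "arm_command", "kwargs": {"moves": [[0,0.8,-0.5,0,0,0,0.7],[0,0.8,-0.5,0,0,0,0.7],[0,0.8,0,0,0,0,0.7],[0,0.8,0,0,0,0,0.7],[0,0,0,0,0,0,0.7]]}}

```text
clock: 26.95
eef_pos: [0.5958, 0.0353, 0.3008]
eef_rot: [0.334, 3.123, 0.004]
contact_force: [-0.5, 1.2, 0.3]
finger_gap: 0.0645
gripper_force: 0.0
```

```bash
python3 - <<'E'
from h import *
from plant import eyes
import cv2
im=[]
for n in("top","side"):
    c=eyes.camera(n);p=pix(c,[.5676,-.0953,.1]);u,v=p.astype(int)
    for q in([.5676,-.0953,.0305+.123],[.5676,-.0953,.0305+.084],[.5676,-.0953,.066]): print(n,((pix(c,q)-[u-25,v-30]+.5)*8).round())
    im.append(cv2.resize(c["pixels"][v-30:v+30,u-25:u+25,::-1],(400,480),interpolation=cv2.INTER_CUBIC))
cv2.imwrite("pics/end.png",np.hstack(im))
E
python3 r.py
```

```text
top [216. 228.]
top [212. 240.]
top [208. 254.]
side [210. 150.]
side [208. 223.]
side [207. 310.]
27.05 pos [595.3  30.  300.5] yaw_cw 12.56 F [-0.03 -1.04 -0.32] M [-0.02   0.019 -0.014] q7 1.3 gap 0.0641 tilt [ 0.0002 -0.0003]
   tool: F [-0.19 -1.03  0.32] M [0.024 0.015 0.014] xy mm [-574.64  158.66]
```

View pics/end.png

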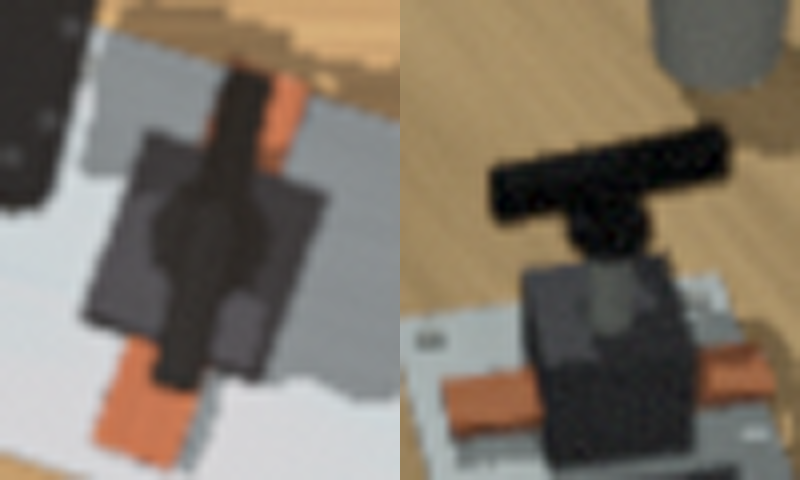

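The key stands upright in the copper-bar clamp. The crossbar top is at side crop (211,150) and the flange at (208,223), matching the predicted fully home heights. The gripper is clear, so I'll hand in.

```bash
python3 -c "
from plant import env
print(env.sign_off())"
```

```text
the job is handed in; nothing more can be done
None
```

The screw of the copper-bar clamp is tightened to its stop: 0.21 N m held there against about 0.09 while turning. The key was felt fully home before turning and left standing home with the gripper clear, and the job was handed in at about 27 s.

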